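# Pack and close the pharmacy cold carrier

### The job

Pack the medicine cold carrier for delivery: stand the small bottle and the large bottle, one after the other, fully home in the pockets that fit them. Then take the carrier's washed lid off the draining rack, lay it gently in the mouth of the carrier and press it down until both ends are home and it sits level and flush with the rim. Do not tip the bottles over, and leave the mortar and the ointment jar where they are.

Things in the scene. Friction and masses are not known exactly. Their poses are not given: they have to be found in the camera images.
- carrier: white insulated open-topped medicine box, 180 (x) x 240 (y) mm, 138 mm high, fixed; origin at the centre of its underside, z up. Mouth 138 x 198 mm. Inside, 85 mm above the counter, is the top of a grey block with two round pockets, bevelled, 62 mm deep. In each inner corner a ledge 14 x 18 mm, 122 mm above the counter, carries the closed lid
- mouth (a point): centre of the carrier's mouth, level with the top of the rim (138 mm above the counter); axes as the carrier's
- small_pocket (a point): centre of the floor of the small pocket, 49 mm in diameter, 50 mm to +y of the carrier's middle, 115 mm below the rim; axes as the carrier's
- large_pocket (a point): centre of the floor of the large pocket, 65 mm in diameter, 45 mm to -y of the carrier's middle, 115 mm below the rim; axes as the carrier's
- seal_left_top (a point): centre of the top of a black rubber seal strip, 100 x 13 mm, lying across the +y end of the mouth, 89 mm from its middle. It starts 8 mm above the corner ledges, so a lid just laid in rests on the two strips, 8 mm proud of the rim. Each strip sinks when pressed with about 8 N or more and stays down where it is left
- seal_right_top (a point): the same for the strip at the -y end of the mouth
- small_bottle: white plastic medicine bottle standing on the counter, 44 mm in diameter and 92 mm high, 0.09 kg, with a screw cap 34 mm in diameter and 22 mm high at the top and a 14 mm sloping shoulder below the cap; origin at the centre of its foot, z up
- large_bottle: thicker white plastic medicine bottle standing on the counter, 60 mm in diameter and 90 mm high, 0.16 kg, with a screw cap 44 mm in diameter and 22 mm high at the top and a 14 mm sloping shoulder below the cap; origin at the centre of its foot, z up
- rack: steel wire draining rack on a grey drip tray 190 x 230 mm, fixed; origin at the centre of the tray's underside, z up. Its wires slope at 35 degrees, low on its -x side, and hold the lid by short hooks along the lid's lower edge that rise 18 mm square to the wires
- lid: the carrier's lid, a loose white plate 130 (x) x 190 (y) x 16 mm, about 0.2 kg, fits either way round; origin at the centre of its underside, z out of its upper face. It leans on the rack facing the robot, z 35 degrees from vertical, y level. On its face stands a grey bridge handle: a bar 14 mm wide (x), 96 mm long (y), 14 mm thick, on two feet, top 48 mm above the origin
- lid_grip (a point): centre of the bar of the lid's handle, 41 mm above the lid's origin along its z (25 mm above its face); axes as the lid's
- lid_end_left (a point): point on the upper face of the lid, 75 mm to its +y side, in the middle of a grey press pad; 16 mm above the lid's underside; axes as the lid's
- lid_end_right (a point): point on the upper face of the lid, 75 mm to its -y side, in the middle of the other grey press pad; axes as the lid's
- mortar: bystander: thick glass mortar bowl, 120 mm wide and 85 mm high, standing beyond the bottles; origin at the centre of its foot
- ointment_jar: bystander: squat white ointment jar, 72 mm in diameter and 55 mm high, standing beyond the rack; origin at the centre of its foot
Mind the look-alikes: they are no part of the job. What is shaped like the large_bottle but green is not meant.

How it is judged (in metres and radians):
On the way, in this order (a step that is already met when the one before it is completed fails the run):
1. one of the two bottles stands fully home in its own pocket (((z of small_bottle in the frame of small_pocket below 0.005 m and horizontal distance between small_bottle and small_pocket below 0.006 m and angle between small_bottle's own z axis and vertical below 0.1 rad) or (z of large_bottle in the frame of large_pocket below 0.005 m and horizontal distance between large_bottle and large_pocket below 0.006 m and angle between large_bottle's own z axis and vertical below 0.1 rad))), for 0.2 s.
2. both bottles stand fully home in their own pockets (z of small_bottle in the frame of small_pocket below 0.005 m and horizontal distance between small_bottle and small_pocket below 0.006 m and angle between each of small_bottle, large_bottle's own z axis and vertical below 0.1 rad and z of large_bottle in the frame of large_pocket below 0.005 m and horizontal distance between large_bottle and large_pocket below 0.006 m), for 0.2 s.
3. the lid lies in the mouth of the carrier (z of each of lid_end_left, lid_end_right in the frame of mouth below 0.014 m and horizontal distance between lid and mouth below 0.009 m and angle between the y axis of lid and the y axis of carrier, either way round below 0.08 rad), for 0.1 s.
At the end, for the whole second after the job is handed in: Both bottles stand upright in the pockets that fit them (foot within 5 mm of the floor, 6 mm of its centre); the lid lies still and released in the mouth, within 9 mm of its centre, square to it, level within 2 degrees, with both ends at most 3 mm proud of the rim (all of step 2 and z of each of lid_end_left, lid_end_right in the frame of mouth below 0.003 m and horizontal distance between lid and mouth below 0.009 m and angle between the y axis of lid and the y axis of carrier, either way round below 0.08 rad and angle between lid's own z axis and vertical below 0.035 rad and linear speed of lid below 0.02 m/s); the robot touches nothing.
It fails at once if a bottle is tipped over (angle between any of small_bottle, large_bottle's own z axis and vertical above 1 rad).
It fails at once if the lid is dropped or slammed into the carrier (horizontal distance between lid and mouth below 0.04 m and z of lid in the frame of mouth below 0.03 m and linear speed of lid above 0.6 m/s).
It fails at once if the mortar or the ointment jar is moved more than 30 mm (distance of any of mortar, ointment_jar from where it was at the start of the episode above 0.03 m).
It also fails if it takes over 72 s, if anything falls off the work surface, if the arm or the gripper's body presses on something with over 40 N, if the wrist force passes 120 N, or if a joint passes its speed limit or range.

### The arm

A 6-joint arm with a two-finger parallel gripper is mounted at the origin on the work surface. World frame = base frame: x ahead of the robot, y to its left, z up, the work surface at z = 0. Lengths are in mm, angles in rad, forces in N, time in s.
With the tool pointing down it reaches from about 225 to 725 mm from the base axis. Payload 3.1 kg.
Tool frame: the origin (TCP) lies at the very end of the fingers, on their centre line; the grasp point (between the pads) lies arm.grip_depth behind it (arm.grip_depth is the distance from the TCP to the grasp point, in mm); z points along the fingers, y is the line along which they close (so a half turn about z gives the same grasp; the last joint's range is limited). The gripper opens to 85 mm and grips with 20 to 120 N. Pads are 22 mm wide; open, the fingers measure 114 mm over their backs; the gripper's body (76 mm by 85 mm) begins 54 mm behind the grasp point. The pads swing forward as they close: fully open they stand 13 mm farther back than shut.
Start: joints at [-0.128, 0.048, 0.099, 1.622, 0, 1.443], TCP at [524.993, -0.012, 231.312] pointing down, gripper open.
Joint ranges: [-2.91, 2.91], [-0.99, 1.94], [-1.21, 1.42], [-2.12, 2.29], [-1.49, 1.47], [-3.14, 3.14]. Speed limits (rad/s): [2.79, 2.79, 3.14, 3.14, 3.14, 3.14].

### API

Orientations are given as a unit quaternion [x, y, z, w].
In Python, from bench import arm gives the robot as it stands.
- The arm moves only by the tool step_arm, never from a script. Its argument "motion" is a list of rows, each a list of 4 numbers: the shift along the tool's x, y, z in units of 0.4 m (1.0 is 0.4 m), then the turn about the tool's z in units of 0.5 rad (1.0 is 0.5 rad). A call has 1 to 12 rows; each row shifts and turns the commanded pose from where the row before left it, along the tool's axes as they then stand; what a row does not reach is not made up. A row lasts 1/12 s, in which the tool goes at most 41.7 mm and 7.16 degrees, less where a joint would pass 70% of its speed; a pose out of reach is approached as far as the arm can. A call with a number of a shift or a turn outside -1 to 1 is refused whole. A call with a gripper value outside its range is refused whole. "gripper" is the closure, from 0 (fully open) to 1 (shut), set as the call begins (left out, the last holds). The fingers move at their own pace and stop on an object; "force" is the grip in N (left out, the last holds). Time passes only in rows, so rows that do not move let the fingers close. It gives the time, the measured TCP pose, the force, the opening and the grip force at its end, in the units of the state.
- arm.state(): the state, without advancing time (a new reading comes with each control period).
- arm.get_image(name): name is "scene" or "side" or "wrist"; returns the picture (400x640x3 uint8, red, green, blue); there is no depth.
- arm.camera_params(name): a dict with "mtx" (3x3 intrinsics, pixels), "dist" ([k1, k2, p1, p2, k3] as OpenCV has them; the pictures are not rectified), "position" and "orientation" of the camera in the world. Camera axes: x right, y up, looking along -z (the intrinsics and any distortion apply to the point x, -y, -z); pixel columns grow to the right and rows downward; lengths in mm; the calibration is good to about 2 mm. A picture is of the moment at which its call begins: read the wrist's pose just before it. camera_params takes no time and is no camera call; for the wrist camera it gives the pose at the moment of the call.
- arm.sign_off(): hands the job in; it is judged then, once.
The state is a dict: "t": time; "joint_positions": joint angles; "joint_vel": joint speeds; "tau": joint torques, N m; "tcp_pos": TCP position; "ee_rot": TCP orientation; "wrist_force": force on the tool from outside, world axes, zero at the start; "torque": the same for the moment, N m; "width": opening from 0.0 (shut) to 1.0 (fully open); "grasp_force": force on a finger pad.
Only numpy, scipy, OpenCV 4.12 (cv2) and the standard library are available. Lean on these libraries where they do the work, as an engineer would, in place of code of your own. Each camera call takes 0.05 s, during which the arm holds its last target. There are 200 camera calls.

## Working session

There is one attempt and no reset: what is moved stays moved. The work goes in short steps, Python scripts to look and compute and a tool call to move; the robot and the scene stay as the last step left them, time stands still between calls to the robot, and variables do not carry over. Pictures are saved under pics/ and viewed, at most 10 in all, crops included, and the job is handed in when it is done.

Besides the shell and the picture viewer there is one more tool, called after ">>>" by a JSON object that holds its "op" and its "data", one argument or row to a line. step_arm: Moves the arm, as the interface text tells. Its arguments: {"type":"object","properties":{"motion":{"type":"array"},"gripper":{"type":"number"},"force":{"type":"number"}},"required":["motion"]}

```bash
mkdir -p pics; ls; python3 - <<'E'
from bench import arm
import cv2,numpy as np
print(arm.state(), arm.grip_depth)
for n in ("scene","side","wrist"):
    p=arm.camera_params(n); print(n,{k:np.round(v,4).tolist() for k,v in p.items()})
    cv2.imwrite(f"pics/{n}0.png",arm.get_image(n)[:,:,::-1])
E
```

```text
pics
{'t': 0.0, 'joint_positions': array([-1.27786447e-01,  4.87728359e-02,  9.75308729e-02,  1.62195549e+00,
        1.84108621e-05,  1.44302988e+00]), 'joint_vel': array([ 0.00025696, -0.00108046, -0.00016917, -0.00057788,  0.00172497,
       -0.00076067]), 'tau': array([ 2.96208136e-04, -3.38780022e+01,  3.20016932e+01,  2.03766406e-02,
       -2.11149008e-04,  6.20949692e-06]), 'tcp_pos': array([5.24384847e+02, 7.93971249e-02, 2.30072070e+02]), 'ee_rot': array([ 0.70711335,  0.70709919, -0.00072654, -0.00095581]), 'wrist_force': array([ 0.1644307 , -0.27728188, -0.05685249]), 'torque': array([-0.03849441,  0.02442699, -0.03512856]), 'grasp_force': 0.0, 'width': 1.0009593679571198} 18.700000000000003
scene {'mtx': [[476.144, 0.0, 321.9073], [0.0, 476.144, 204.5443], [0.0, 0.0, 1.0]], 'dist': [-0.0085, 0.0, 0.0, 0.0, 0.0], 'position': [1273.0374, -548.217, 1387.3423], 'orientation': [0.2675, 0.1365, 0.4434, 0.8445]}
side {'mtx': [[447.6502, 0.0, 317.7577], [0.0, 447.6502, 203.0566], [0.0, 0.0, 1.0]], 'dist': [-0.0537, 0.0, 0.0, 0.0, 0.0], 'position': [366.0629, 1125.1315, 992.1099], 'orientation': [-0.0403, 0.4393, 0.8956, -0.0574]}
wrist {'mtx': [[291.3809, 0.0, 315.9903], [0.0, 291.3809, 195.8032], [0.0, 0.0, 1.0]], 'dist': [-0.0014, 0.0, 0.0, 0.0, 0.0], 'position': [523.8994, 70.8252, 373.0123], 'orientation': [-0.1413, 0.0008, 0.0002, 0.99]}
```

View pics/scene0.png

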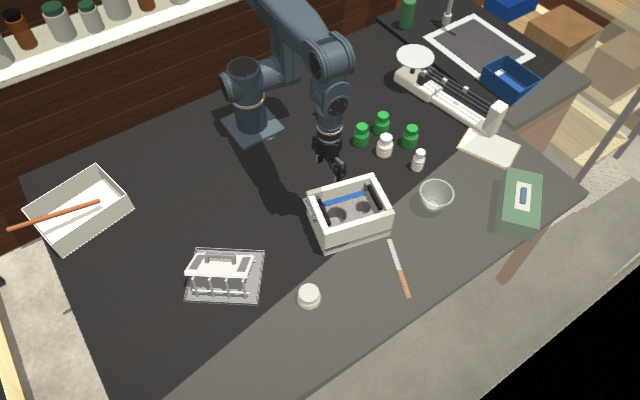

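View pics/side0.png

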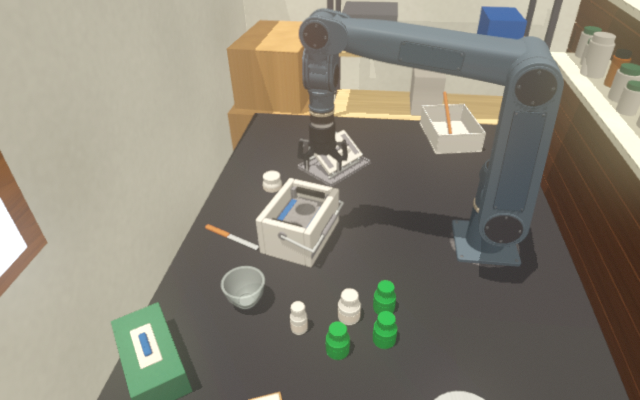

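```bash
python3 - <<'E'
import cv2,numpy as np
def crop(n,x0,y0,x1,y1,s):
    im=cv2.imread(f"pics/{n}0.png")[y0:y1,x0:x1]
    im=cv2.resize(im,None,fx=s,fy=s,interpolation=cv2.INTER_CUBIC)
    for x in range((x0+9)//10*10,x1,10):
        cv2.line(im,((x-x0)*s+s//2,0),((x-x0)*s+s//2,6 if x%50 else 14),(0,255,255),1)
        if x%20==0: cv2.putText(im,str(x),((x-x0)*s-8,22),0,.35,(0,255,255),1)
    for y in range((y0+9)//10*10,y1,10):
        cv2.line(im,(0,(y-y0)*s+s//2),(6,(y-y0)*s+s//2),(0,255,255),1)
        if y%20==0: cv2.putText(im,str(y),(8,(y-y0)*s+4),0,.35,(0,255,255),1)
    return im
a=crop("scene",295,108,435,256,4); c=crop("scene",180,240,270,310,4)
out=np.zeros((600,800,3),np.uint8); out[:a.shape[0],:560]=a
d=crop("side",295,125,375,185,3); out[:d.shape[0],560:]=d
e=crop("side",285,270,365,340,3); out[200:410,560:]=e
cv2.imwrite("pics/A.png",out)
out=np.zeros((600,800,3),np.uint8)
b=crop("side",250,175,350,265,5); out[:450,:500]=b
out[:280,500:]=crop("scene",185,240,260,310,4)
cv2.imwrite("pics/B.png",out)
E
```

```text
(no output)
```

View pics/A.png

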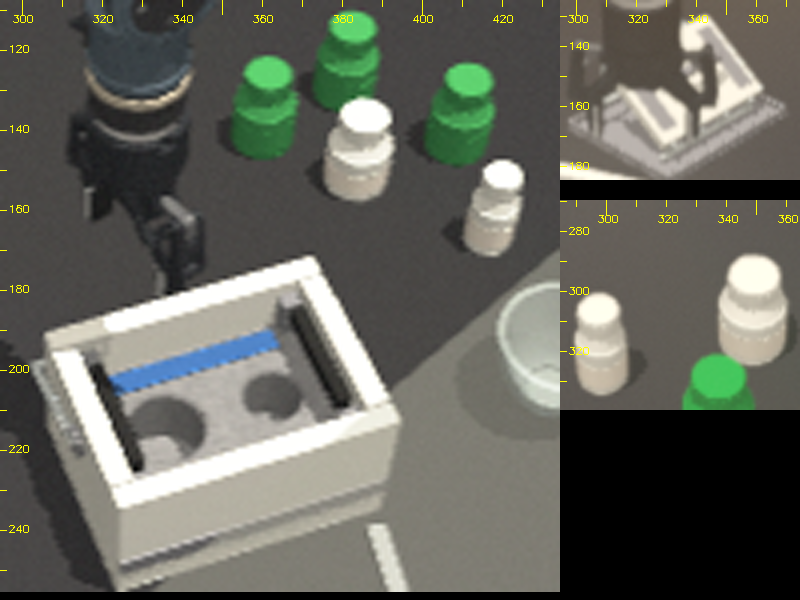

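View pics/B.png

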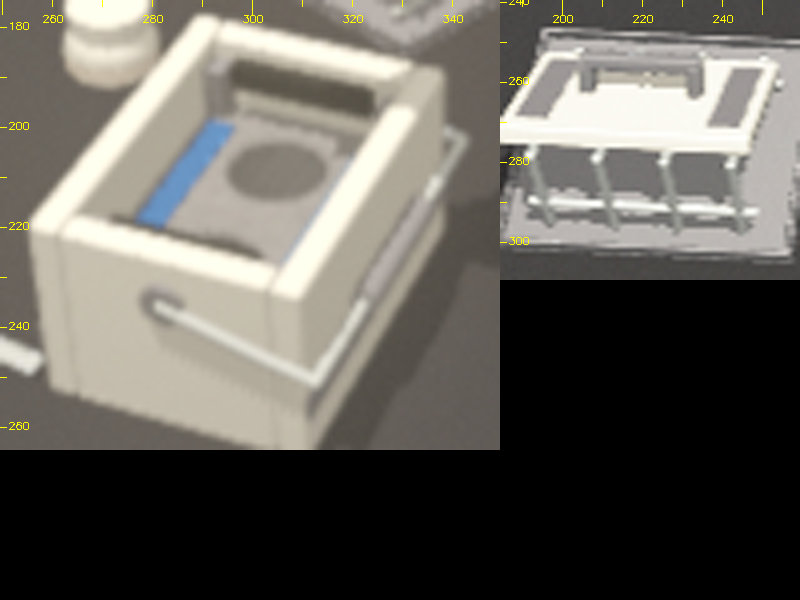

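Scene: the two white bottles are the large one at (385,146) and the small one at (418,160). The look-alikes are the green bottles at (362,134), (382,122) and (410,136). In the side view the white ones are at (349,306) and (299,318). Scene carrier rim corners are at about (372,172), (395,211), (325,234) and (307,193). The lid's face runs (196,253) to (248,274). I choose the white bottles and fit poses next.

```bash
cat > h.py <<'E'
import cv2,numpy as np
from scipy.spatial.transform import Rotation as R
from scipy.optimize import least_squares,minimize
def proj(P,c):
    P=np.atleast_2d(P).astype(float); q=R.from_quat(c["orientation"]).inv().apply(P-np.array(c["position"]))
    q=q*[1,-1,-1]
    return cv2.projectPoints(q,np.zeros(3),np.zeros(3),np.array(c["mtx"]),np.array(c["dist"]))[0][:,0]
def ray(px,c,z):
    u=cv2.undistortPoints(np.array([[px]],float),np.array(c["mtx"]),np.array(c["dist"]))[0,0]
    d=R.from_quat(c["orientation"]).apply([u[0],-u[1],-1]); p=np.array(c["position"])
    return p+d*(z-p[2])/d[2]
def box(x,y,yaw,w,d,z):
    c,s=np.cos(yaw),np.sin(yaw)
    return np.array([[x+a*c-b*s,y+a*s+b*c,z] for a,b in ((-w/2,d/2),(w/2,d/2),(w/2,-d/2),(-w/2,-d/2))])
def bottle_mask(x,y,z,prof,c,shape=(400,640),S=4):
    m=np.zeros(shape,np.uint8); t=np.linspace(0,2*np.pi,40)
    ring=lambda r,h:np.c_[x+r*np.cos(t),y+r*np.sin(t),np.full(40,z+h)]
    for (r1,h1),(r2,h2) in zip(prof,prof[1:]):
        p=proj(np.r_[ring(r1,h1),ring(r2,h2)],c)
        cv2.fillConvexPoly(m,cv2.convexHull(np.round(p*16).astype(np.int32)),255,cv2.LINE_AA,4)
    return m
SM=[(22,0),(22,56),(17,70),(17,92)]; LG=[(30,0),(30,54),(22,68),(22,90)]
E
python3 - <<'E'
from h import *
from bench import arm
C={n:arm.camera_params(n) for n in("scene","side","wrist")}
I={n:cv2.imread(f"pics/{n}0.png") for n in C}
sc=np.array([[372,172],[394.6,210.6],[325,233.8],[307,192.6]]); sd=np.array([[309.6,232.6],[256.6,218.6],[290.6,178],[337.6,189]])
sd=sd[[0,1,2,3]]
for nm,use in(("both",3),("scene",1),("side",2)):
    f=lambda p:np.r_[(proj(box(*p,180,240,138),C["scene"])-sc).ravel()*(use&1),(proj(box(*p,180,240,138),C["side"])-sd).ravel()*(use>>1)]
    r=least_squares(f,[600,0,0]);print("carrier",nm,r.x,r.fun.round(1).tolist() if use==3 else abs(r.fun).max())
for nm,prof,ps,pd in(("large",LG,(385,146),(349,306)),("small",SM,(418,160),(299,318))):
    print(nm,ray(ps,C["scene"],45)[:2],ray(pd,C["side"],45)[:2])
    for use in(("scene","side"),("scene",),("side",)):
        def cost(p):
            e=0
            for n in use:
                k=ps if n=="scene" else pd
                hsv=cv2.cvtColor(I[n],cv2.COLOR_BGR2HSV)
                m=((hsv[...,2]>125)&(hsv[...,1]<70)).astype(float)
                m=cv2.GaussianBlur(m,(0,0),.7); g=cv2.GaussianBlur(bottle_mask(*p,0,prof,C[n])/255.,(0,0),.7)
                sl=np.s_[k[1]-26:k[1]+26,k[0]-16:k[0]+16]; w=(hsv[sl][...,1]<110)
                e+=(((m-g)[sl]**2)*w).sum()
            return e
        x0=(ray(ps,C["scene"],45)[:2]+ray(pd,C["side"],45)[:2])/2
        r=minimize(cost,x0,method="Nelder-Mead",options=dict(initial_simplex=[x0,x0+[8,0],x0+[0,8]]));print(use,r.x,r.fun)
for n,px in(("g1",(360,135)),("g2",(382,122)),("g3",(410,136))): print(n,ray(px,C["scene"],45)[:2])
print("mortar",ray((436,192),C["scene"],60)[:2],"jar",ray((309,296),C["scene"],30)[:2])
lp=np.array([[196,253],[254,256],[248,274],[186,272]])
def lidpts(p,pts):
    x,y,z,yw=p; return R.from_euler("zy",[yw,-np.radians(35)]).apply(pts)+[x,y,z]
F=np.array([[-65,-95,16],[-65,95,16],[65,95,16],[65,-95,16]])
r=least_squares(lambda p:(proj(lidpts(p,F),C["scene"])-lp).ravel(),[600,-350,80,0]);print("lid",r.x,r.fun.round(1),lidpts(r.x,[[0,0,41]]))
E
```

```text
carrier both [ 5.97954168e+02  3.71528925e+01 -2.46517432e-01] [0.0, -1.7, 0.6, 1.2, -0.6, 0.5, -2.1, -2.5, 0.4, 0.9, -1.9, 0.8, -2.0, -1.0, 0.9, -1.2]
carrier scene [ 6.00383556e+02  3.73407431e+01 -2.35161089e-01] 1.7723371500694611
carrier side [ 5.95966538e+02  3.64424627e+01 -2.59606226e-01] 1.8848373112759873
large [420.2333909  342.66903038] [411.04749359 348.43152626]
('scene', 'side') [411.6706928  346.72912659] 29.38914470174283
('scene',) [410.63805028 349.41331698] 13.577931151025076
('side',) [411.75079379 345.21189212] 10.316240375523194
small [542.71073656 399.72879395] [537.02293037 403.64737964]
('scene', 'side') [540.63991362 401.4097529 ] 123.469414056301
('scene',) [541.14288221 403.37638256] 110.53430161673627
('side',) [540.34627663 400.58122667] 8.618238662153367
g1 [322.19609557 299.03065521]
g2 [315.74833251 412.38351086]
g3 [434.52327369 454.26222118]
mortar [696.02354687 344.35047212] jar [ 757.27476689 -228.11680205]
lid [ 535.48831219 -401.87316371   55.27792076   -0.70830951] [ 7.1  3.8  0.3 -9.5 -7.  -3.2  0.4  9. ] [[ 511.9716783  -401.87316371   88.86315458]]
```

View pics/wrist0.png

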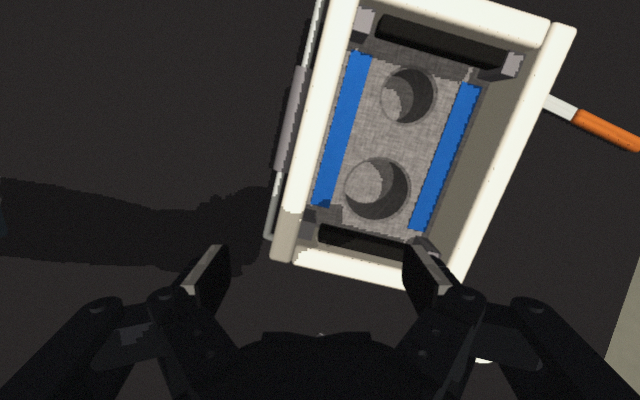

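>>> {"op": "step_arm", "data": {
  "motion": [
    [0.075,-0.006,0,0],
    [0.075,-0.006,0,0],
    [0.075,-0.006,0,0],
    [0.075,-0.006,0,0],
    [0.075,-0.006,0,0],
    [0.075,-0.006,0,0],
    [0.075,-0.006,0,0],
    [0.075,-0.006,0,0],
    [0.075,-0.006,0,0],
    [0.075,-0.006,0,0],
    [0.075,-0.006,0,0],
    [0,0,0,0]
  ],
  "gripper": 0,
  "force": 40
}}

```text
t: 1.15
tcp_pos: [497.1, 334.8, 229.9]
ee_rot: [0.705, 0.709, 0.0, -0.001]
wrist_force: [-0.8, -0.3, 0.0]
width: 0.999
grasp_force: 0.0
```

```bash
cat >> h.py <<'E'
def lidpts(p,pts):
    x,y,z,yw=p[:4]; return R.from_euler("ZY",[yw,-np.radians(35)]).apply(pts)+[x,y,z]
F=np.array([[-65,-95,16],[-65,95,16],[65,95,16],[65,-95,16]])
E
python3 - <<'E'
from h import *
from bench import arm
s=arm.state(); c=arm.camera_params("wrist"); im=arm.get_image("wrist"); cv2.imwrite("pics/w1.png",im[:,:,::-1])
c={k:np.array(v).tolist() for k,v in c.items()}; import json; json.dump(c,open("w1.json","w"))
print(s["tcp_pos"],s["ee_rot"],s["t"],s["width"])
# draw predicted outlines
for x,y,p in((411.7,346.7,LG),(540.6,401.4,SM)):
    m=bottle_mask(x,y,0,p,c); cs,_=cv2.findContours((m>127).astype(np.uint8),0,1); im=np.ascontiguousarray(im)
    cv2.drawContours(im,cs,-1,(255,0,0),1)
    print(proj([x,y,p[-1][1]],c))
cv2.imwrite("pics/w1o.png",im[:,:,::-1])
C=arm.camera_params("scene")
lp=np.array([[196,253],[254,256],[248,274],[186,272]])
for y0 in(0,-.4,.4):
    r=least_squares(lambda p:(proj(lidpts(p,F),C)-lp).ravel(),[600,-350,80,y0]);print("lid",r.x,r.fun.round(1),lidpts(r.x,[[0,0,41]]))
E
```

```text
[497.13866013 334.81586408 229.94971736] [ 7.05190969e-01  7.09015843e-01  1.12491550e-04 -1.48942610e-03] 1.15 0.9991374836179676
[[230.63019019 172.75401419]]
[[364.18998077 116.19422596]]
lid [ 518.07616497 -403.59477501   27.28290647   -0.63591228] [ 0.8  0.5  0.2 -0.8 -0.4  0.1 -0.5  0.2] [[ 499.15632242 -389.62797054   60.86814029]]
lid [ 518.07618084 -403.5947781    27.28293485   -0.63591228] [ 0.8  0.5  0.2 -0.8 -0.4  0.1 -0.5  0.2] [[ 499.15633831 -389.62797359   60.86816866]]
lid [ 518.07618223 -403.59477834   27.28293712   -0.63591228] [ 0.8  0.5  0.2 -0.8 -0.4  0.1 -0.5  0.2] [[ 499.1563397  -389.62797383   60.86817093]]
```

View pics/w1o.png

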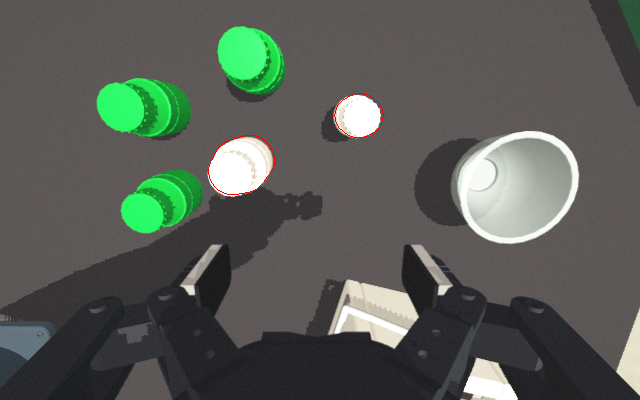

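The overlays hug the two white bottles (large cap (232,173), small cap (359,117)), and the greens are clearly separate. I'll refine with the wrist image.

```bash
python3 - <<'E'
from h import *; import json
from bench import arm
c=json.load(open("w1.json")); im=cv2.imread("pics/w1.png"); hsv=cv2.cvtColor(im,cv2.COLOR_BGR2HSV)
for nm,prof,k,x0 in(("L",LG,(240,166),(411.7,346.7)),("S",SM,(358,116),(540.6,401.4))):
    sl=np.s_[k[1]-42:k[1]+42,k[0]-36:k[0]+38]
    m=cv2.GaussianBlur(((hsv[...,2]>125)&(hsv[...,1]<70)).astype(float),(0,0),1)
    x0=np.array(x0)
    f=lambda p:(((m-cv2.GaussianBlur(bottle_mask(*p,0,prof,c)/255.,(0,0),1))[sl])**2).sum()
    r=minimize(f,x0,method="Nelder-Mead",options=dict(initial_simplex=[x0,x0+[5,0],x0+[0,5]]));print(nm,r.x,r.fun,f(x0))
c0={'mtx':[[291.3809,0,315.9903],[0,291.3809,195.8032],[0,0,1]],'dist':[-.0014,0,0,0,0],'position':[523.8994,70.8252,373.0123],'orientation':[-.1413,.0008,.0002,.99]}
a,b=ray((408.5,96),c0,85)[:2],ray((377.5,188.5),c0,85)[:2]
d=a-b; yaw=np.arctan2(-d[0],d[1]); mid=b+d*45/95
print("pockets",a,b,np.linalg.norm(d),"yaw",yaw,"carrier",mid)
s=arm.state(); print(s["tcp_pos"],R.from_quat(s["ee_rot"]).as_matrix().round(4).tolist())
E
```

```text
L [410.25237391 344.66542756] 19.48687377199303 106.03682885556316
S [538.41475708 400.551062  ] 10.921621768779055 92.01353031730426
pockets [610.0061634   84.24935401] [586.28950398  -5.28563625] 92.62286118927211 yaw -0.25894018869414187 carrier [597.52371107  37.12567492]
[497.56883381 332.3004213  230.114431  ] [[-0.0042, 1.0, -0.0016], [1.0, 0.0042, -0.0004], [-0.0004, -0.0016, -1.0]]
```

>>> {"op": "step_arm", "data": {
  "motion": [
    [0.057,0.035,0,0],
    [0.057,0.035,0,0],
    [0.057,0.034,0,0],
    [0,0,0,0.25],
    [0,0,0,0.25],
    [0,0,0.07,0],
    [0,0,0.07,0],
    [0,0,0.07,0],
    [0,0,0.065,0],
    [0,0,0,0],
    [0,0,0,0]
  ]
}}

```text
t: 2.12
tcp_pos: [538.8, 396.3, 118.8]
ee_rot: [0.79, 0.613, -0.003, -0.0]
wrist_force: [-0.8, -0.3, 1.7]
width: 0.999
grasp_force: 0.0
```

```bash
cat > st.py <<'E'
import sys
from h import *
from bench import arm
s=arm.state(); c=arm.camera_params("wrist"); im=arm.get_image("wrist"); s2=arm.state()
cv2.imwrite(f"pics/{sys.argv[1]}.png",im[:,:,::-1]); import json; json.dump({k:np.array(v).tolist() for k,v in c.items()},open(f"{sys.argv[1]}.json","w"))
for q in(s,s2):
    M=R.from_quat(q["ee_rot"]).as_matrix(); print(q["t"],q["tcp_pos"].round(1),"yaw",np.arctan2(-M[0,0],M[1,0]).round(4),q["wrist_force"].round(1),q["width"].round(3),q["grasp_force"])
if len(sys.argv)>3:
    d=np.array([float(v) for v in sys.argv[2:4]])-s2["tcp_pos"][:2]
    print("tool units to target:",(M[:2,:2].T@d/400).round(4))
E
python3 st.py w2 539 401
```

```text
Traceback (most recent call last):
  File "st.py", line 7, in <module>
    M=R.from_quat(q["ee_rot"]).as_matrix(); print(q["t"],q["tcp_pos"].round(1),"yaw",np.arctan2(-M[0,0],M[1,0]).round(4),q["wrist_force"].round(1),q["width"].round(3),q["grasp_force"])
                                                                                                                                                   ^^^^^^^^^^^^^^^^
AttributeError: 'float' object has no attribute 'round'
```

```bash
sed -i 's/q\["width"\].round(3)/round(q["width"],3)/' st.py; python3 st.py w2 539 401; python3 - <<'E'
from h import *; import json
c=json.load(open("w2.json")); im=cv2.imread("pics/w2.png"); hsv=cv2.cvtColor(im,cv2.COLOR_BGR2HSV)
m=cv2.GaussianBlur(((hsv[...,2]>125)&(hsv[...,1]<70)).astype(float),(0,0),1)
p=proj([539,401,50],c)[0].astype(int); print(p,proj([539,401,92],c))
x0=np.array([539,401.]); sl=np.s_[max(0,p[1]-90):p[1]+90,p[0]-60:p[0]+60]
f=lambda q:(((m-cv2.GaussianBlur(bottle_mask(*q,0,SM,c)/255.,(0,0),1))[sl])**2).sum()
r=minimize(f,x0,method="Nelder-Mead",options=dict(initial_simplex=[x0,x0+[5,0],x0+[0,5]]));print(r.x,r.fun)
k=bottle_mask(*r.x,0,SM,c); cs,_=cv2.findContours((k>127).astype(np.uint8),0,1); cv2.drawContours(im,cs,-1,(0,0,255),1); cv2.imwrite("pics/w2o.png",im)
E
```

```text
2.1667 [540.3 397.5 121.6] yaw -0.2509 [-0.   0.7  0.6] 1.0 0.0
2.2167 [541.3 398.2 123.5] yaw -0.2508 [0.1 0.2 0.5] 0.996 0.0
tool units to target: [ 0.0052 -0.0073]
[314 201] [[313.59740619 221.88883645]]
[538.42530704 400.77768272] 44.057333665398104
```

View pics/w2o.png

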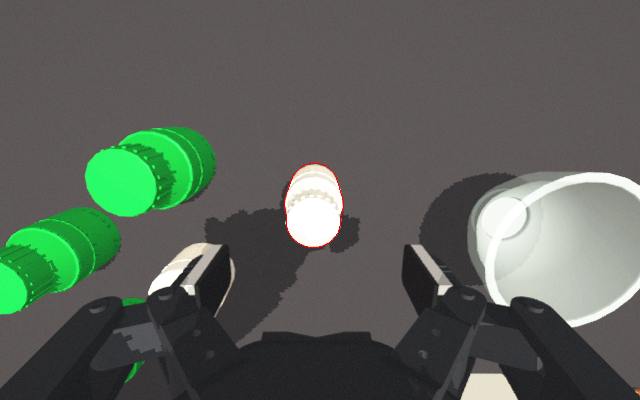

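>>> {"op": "step_arm", "data": {
  "motion": [
    [0.0046,-0.0074,0,0],
    [0,0,0.05,0],
    [0,0,0.05,0],
    [0,0,0.036,0],
    [0,0,0,0],
    [0,0,0,0],
    [0,0,0,0]
  ]
}}

```text
t: 2.8
tcp_pos: [539.0, 401.8, 69.6]
ee_rot: [0.79, 0.613, 0.002, 0.0]
wrist_force: [-0.6, 0.0, -0.5]
width: 1.001
grasp_force: 0.0
```

```bash
python3 st.py w3 538.4 400.8
```

```text
2.8 [539.  401.8  69.6] yaw -0.2499 [-0.6  0.  -0.5] 1.001 0.0
2.85 [539.2 401.9  69.8] yaw -0.2499 [-0.1  0.2  0.2] 0.999 0.0
tool units to target: [-0.0031 -0.0014]
```

>>> {"op": "step_arm", "data": {
  "motion": [
    [-0.002,-0.001,0.003,0],
    [0,0,0,0],
    [0,0,0,0],
    [0,0,0,0],
    [0,0,0,0],
    [0,0,0,0],
    [0,0,0,0],
    [0,0,0,0]
  ],
  "gripper": 1,
  "force": 40
}}

```text
t: 3.52
tcp_pos: [537.5, 400.3, 66.2]
ee_rot: [0.79, 0.613, 0.0, 0.0]
wrist_force: [-0.1, 0.2, 2.5]
width: 0.376
grasp_force: 39.8
```

>>> {"op": "step_arm", "data": {
  "motion": [
    [0,0,-0.04,0],
    [0,0,-0.085,0],
    [0,0,-0.1,0],
    [0,0,-0.1,0],
    [0,0,-0.1,0],
    [0,0,0,0],
    [0,0,0,0]
  ]
}}

```text
t: 4.1
tcp_pos: [538.8, 401.3, 239.9]
ee_rot: [0.79, 0.613, 0.004, 0.0]
wrist_force: [0.4, 0.4, -2.0]
width: 0.385
grasp_force: 40.1
```

```bash
python3 st.py w4; python3 - <<'E'
from h import *; import json
from bench import arm
c=json.load(open("w4.json")); im=cv2.imread("pics/w4.png"); hsv=cv2.cvtColor(im,cv2.COLOR_BGR2HSV)
m=cv2.GaussianBlur(((hsv[...,2]>125)&(hsv[...,1]<70)).astype(float),(0,0),1)
s=arm.state(); t=s["tcp_pos"]; z0=t[2]-66.2; x0=t[:2].copy()
p=proj([*x0,z0+30],c)[0].astype(int); sl=np.s_[max(0,p[1]-90):p[1]+60,p[0]-50:p[0]+50]
f=lambda q:(((m-cv2.GaussianBlur(bottle_mask(q[0],q[1],q[2],SM,c)/255.,(0,0),1))[sl][:, :])**2).sum()
q0=np.r_[x0,z0]
r=minimize(f,q0,method="Nelder-Mead",options=dict(initial_simplex=[q0,q0+[4,0,0],q0+[0,4,0],q0+[0,0,5]]));print(r.x-t,r.fun)
f2=lambda q:f([q[0],q[1],z0]); r2=minimize(f2,x0,method="Nelder-Mead",options=dict(initial_simplex=[x0,x0+[4,0],x0+[0,4]]));print(r2.x-t[:2],r2.fun,z0-t[2])
k=bottle_mask(*r2.x,z0,SM,c); cs,_=cv2.findContours((k>127).astype(np.uint8),0,1); cv2.drawContours(im,cs,-1,(0,0,255),1); cv2.imwrite("pics/w4o.png",im)
E
```

```text
4.1 [538.8 401.3 239.9] yaw -0.2499 [ 0.4  0.4 -2. ] 0.385 40.10365605354309
4.15 [537.7 400.6 236.5] yaw -0.2499 [ 0.   0.2 -2.1] 0.388 40.10423183441162
[ 7.78300102e-01 -2.32194893e-02 -6.57741869e+01] 717.838040358444
[ 0.75980021 -0.19903223] 718.0100780557482 -66.19999999999999
```

View pics/w4o.png

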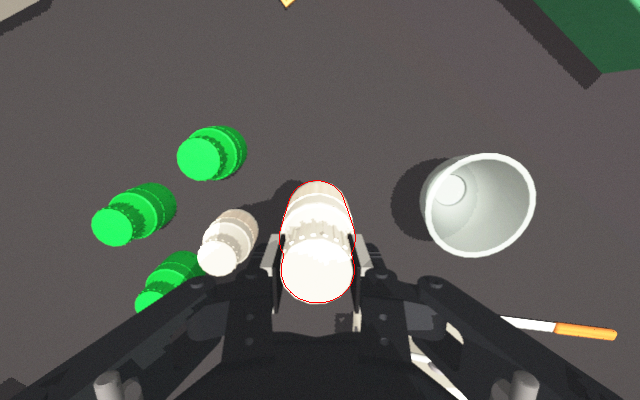

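Shows the small bottle held upright between the fingers, (317,240), centred under the TCP to within about 1 mm. Now the carrier pose by edge fit.

```bash
cat > car.py <<'E'
from h import *; import json
def samp(g,p): return cv2.remap(g,p[:,0].astype(np.float32),p[:,1].astype(np.float32),1).ravel()
def grad(im):
    g=cv2.GaussianBlur(cv2.cvtColor(im,cv2.COLOR_BGR2GRAY),(0,0),1.0).astype(np.float32)
    m=np.hypot(cv2.Sobel(g,5,1,0),cv2.Sobel(g,5,0,1)); return cv2.GaussianBlur(np.minimum(m,150),(0,0),1.)
def rect(p,w,d,z):
    b=box(*p,w,d,z); return np.concatenate([b[i]+(b[(i+1)%4]-b[i])*np.linspace(.05,.95,60)[:,None] for i in range(4)])
def circ(p,off,r,z):
    t=np.linspace(0,2*np.pi,80); c,s=np.cos(p[2]),np.sin(p[2])
    return np.c_[p[0]-off*s+r*np.cos(t),p[1]+off*c+r*np.sin(t),np.full(80,z)]
def fit(g,c,what,p0=(597.7,37.1,-.252)):
    def f(p):
        e=0
        if "i" in what: e-=samp(g,proj(rect(p,138,198,138),c)).mean()
        if "o" in what: e-=samp(g,proj(rect(p,180,240,138),c)).mean()
        if "c" in what: e-=max(samp(g,proj(np.r_[circ(p,50,24.5+b,85),circ(p,-45,32.5+b,85)],c)).mean() for b in(0,1,2,3,4))
        return e
    p0=np.array(p0); best=None
    for d in((4,4,.02),(-4,4,-.02),(4,-4,.02),(-4,-4,-.02)):
        r=minimize(f,p0,method="Nelder-Mead",options=dict(initial_simplex=[p0,p0+[d[0],0,0],p0+[0,d[1],0],p0+[0,0,d[2]]],xatol=.01,fatol=.01))
        if best is None or r.fun<best.fun: best=r
    return best.x.round(3),round(best.fun,1)
E
python3 - <<'E'
from car import *
from bench import arm
C={n:arm.camera_params(n) for n in("scene","side")}
C["wrist"]={'mtx':[[291.3809,0,315.9903],[0,291.3809,195.8032],[0,0,1]],'dist':[-.0014,0,0,0,0],'position':[523.8994,70.8252,373.0123],'orientation':[-.1413,.0008,.0002,.99]}
for n in C:
    g=grad(cv2.imread(f"pics/{n}0.png"))
    for w in("i","o","c","ic","ioc"): print(n,w,*fit(g,C[n],w))
E
```

```text
scene i [ 6.0037e+02  3.5128e+01 -2.6000e-01] -138.5
scene o [ 6.00767e+02  3.58070e+01 -2.55000e-01] -139.7
scene c [ 6.02107e+02  3.55600e+01 -2.38000e-01] -124.4
scene ic [ 6.01127e+02  3.55550e+01 -2.53000e-01] -261.9
scene ioc [ 6.01108e+02  3.55800e+01 -2.54000e-01] -401.5
side i [ 5.97388e+02  4.26840e+01 -2.57000e-01] -132.6
side o [ 5.96979e+02  4.04530e+01 -2.63000e-01] -131.2
side c [ 5.97014e+02  4.06590e+01 -3.07000e-01] -97.2
side ic [ 5.96714e+02  4.18810e+01 -2.62000e-01] -228.7
side ioc [ 5.96807e+02  4.13280e+01 -2.63000e-01] -359.5
wrist i [ 5.96167e+02  3.61980e+01 -2.54000e-01] -134.1
wrist o [ 5.95752e+02  3.63390e+01 -2.79000e-01] -90.2
wrist c [ 5.9600e+02  3.6599e+01 -2.5600e-01] -86.7
wrist ic [ 5.96107e+02  3.63310e+01 -2.55000e-01] -220.5
wrist ioc [ 5.96116e+02  3.61730e+01 -2.59000e-01] -305.9
```

>>> {"op": "step_arm", "data": {
  "motion": [
    [-0.04,0.016,0,0.012],
    [-0.0757,0.0305,0,0],
    [-0.0757,0.0305,0,0],
    [-0.0757,0.0305,0,0],
    [-0.0757,0.0305,0,0],
    [-0.0757,0.0305,0,0],
    [-0.0757,0.0305,0,0],
    [-0.0757,0.0305,0,0],
    [-0.0757,0.0305,0,0],
    [-0.0757,0.0305,0,0],
    [-0.0757,0.0305,0,0],
    [-0.0757,0.0305,0,0]
  ]
}}

```text
t: 5.15
tcp_pos: [583.2, 25.5, 231.9]
ee_rot: [0.792, 0.611, -0.002, -0.002]
wrist_force: [0.5, -0.2, -1.2]
width: 0.386
grasp_force: 40.1
```

>>> {"op": "step_arm", "data": {
  "motion": [
    [-0.0357,0.0145,0,0],
    [0,0,0,0],
    [0,0,0,0],
    [0,0,0,0],
    [0,0,0,0],
    [0,0,0,0]
  ]
}}

```text
t: 5.65
tcp_pos: [586.5, 13.0, 235.2]
ee_rot: [0.791, 0.612, -0.0, -0.0]
wrist_force: [-0.7, -0.1, -0.8]
width: 0.383
grasp_force: 40.1
```

```bash
python3 st.py w5 608.8 84.7; python3 - <<'E'
from car import *
c=json.load(open("w5.json")); g=grad(cv2.imread("pics/w5.png"))
for w in("i","o","c","ic"): print(w,*fit(g,c,w,(596.1,36.3,-.256)))
print(proj([[608.8,84.7,85],[584.7,-7.2,85]],c))
E
```

```text
5.65 [586.5  13.  235.2] yaw -0.2541 [-0.7 -0.1 -0.8] 0.383 40.05349338054657
5.7 [586.7  12.9 235.5] yaw -0.2542 [-0.9 -0.2 -1.6] 0.381 40.05324304103851
tool units to target: [0.1877 0.0083]
i [ 5.96913e+02  3.60870e+01 -2.56000e-01] -116.0
o [ 5.96597e+02  3.44310e+01 -2.55000e-01] -98.9
c [ 5.98281e+02  3.85760e+01 -2.77000e-01] -85.1
ic [ 5.97011e+02  3.59650e+01 -2.54000e-01] -200.7
[[320.47407003 106.13522156]
 [319.85324435 200.58893171]]
```

>>> {"op": "step_arm", "data": {
  "motion": [
    [0.0626,0.0028,0,0],
    [0.0626,0.0028,0,0],
    [0.0626,0.0028,0,0],
    [0,0,0,0],
    [0,0,0.06,0],
    [0,0,0.07,0],
    [0,0,0.05,0],
    [0,0,0,0],
    [0,0,0,0],
    [0,0,0,0],
    [0,0,0,0]
  ]
}}

```text
t: 6.62
tcp_pos: [610.5, 83.5, 166.4]
ee_rot: [0.792, 0.611, 0.002, 0.001]
wrist_force: [0.3, -0.2, -0.0]
width: 0.385
grasp_force: 40.1
```

```bash
python3 st.py w6 608.8 84.6; python3 - <<'E'
from h import *; import json
from car import *
from bench import arm
c=json.load(open("w6.json")); im=cv2.imread("pics/w6.png"); g=grad(im)
for w in("i","o"): print(w,*fit(g,c,w,(596.6,36.1,-.255)))
s=arm.state(); t=s["tcp_pos"]
cap=proj([[t[0],t[1],t[2]+26]],c); print("cap",cap)
E
```

```text
6.6167 [610.5  83.5 166.4] yaw -0.2559 [ 0.3 -0.2 -0. ] 0.385 40.09497106075287
6.6667 [610.6  83.5 166.4] yaw -0.256 [-1.6  0.3 -1.5] 0.383 40.09489059448242
tool units to target: [ 0.0015 -0.005 ]
i [ 5.97225e+02  3.67430e+01 -2.55000e-01] -77.3
o [ 5.98395e+02  3.46470e+01 -2.54000e-01] -58.5
cap [[317.78619032 273.38730334]]
```

>>> {"op": "step_arm", "data": {
  "motion": [
    [0.002,-0.004,0,0],
    [0,0,0.02,0],
    [0,0,0.015,0],
    [0,0,0.015,0],
    [0,0,0.01,0],
    [0,0,0,0],
    [0,0,0,0]
  ]
}}

```text
t: 7.25
tcp_pos: [607.3, 84.6, 138.7]
ee_rot: [0.792, 0.611, -0.001, -0.0]
wrist_force: [0.3, 0.7, -1.1]
width: 0.38
grasp_force: 40.1
```

>>> {"op": "step_arm", "data": {
  "motion": [
    [0,0,0.02,0],
    [0,0,0.025,0],
    [0,0,0.025,0],
    [0,0,0.02,0],
    [0,0,0.015,0],
    [0,0,0.008,0],
    [0,0,0,0],
    [0,0,0,0]
  ]
}}

```text
t: 7.92
tcp_pos: [607.5, 84.7, 94.3]
ee_rot: [0.792, 0.611, -0.0, -0.0]
wrist_force: [0.7, 0.6, -1.4]
width: 0.386
grasp_force: 40.1
```

>>> {"op": "step_arm", "data": {
  "motion": [
    [0,0,0.006,0],
    [0,0,0.005,0],
    [0,0,0.003,0],
    [0,0,0,0],
    [0,0,0,0],
    [0,0,0,0]
  ]
}}

```text
t: 8.42
tcp_pos: [608.0, 84.7, 89.2]
ee_rot: [0.792, 0.611, 0.0, 0.0]
wrist_force: [0.5, 0.6, 0.1]
width: 0.382
grasp_force: 40.2
```

>>> {"op": "step_arm", "data": {
  "motion": [
    [0,0,0,0],
    [0,0,0,0],
    [0,0,0,0],
    [0,0,0,0],
    [0,0,-0.02,0],
    [0,0,-0.05,0],
    [0,0,-0.1,0],
    [0,0,-0.1,0],
    [0,0,-0.09,0]
  ],
  "gripper": 0.3
}}

```text
t: 9.17
tcp_pos: [607.6, 84.7, 235.5]
ee_rot: [0.792, 0.611, 0.0, 0.0]
wrist_force: [0.8, -0.2, 0.2]
width: 0.699
grasp_force: 0.0
```

>>> {"op": "step_arm", "data": {
  "motion": [
    [0.0458,-0.0584,0,0],
    [0.0458,-0.0584,0,0],
    [0.0458,-0.0584,0,0],
    [0.0458,-0.0584,0,0],
    [0.0458,-0.0584,0,0],
    [0.0458,-0.0584,0,0],
    [0.0458,-0.0584,0,0],
    [0.0458,-0.0584,0,0],
    [0.0458,-0.0584,0,0],
    [0.0458,-0.0584,0,0],
    [0.0458,-0.0584,0,0],
    [0,0,0,0]
  ],
  "gripper": 0
}}

```text
t: 10.17
tcp_pos: [407.1, 348.3, 233.9]
ee_rot: [0.79, 0.613, 0.001, -0.001]
wrist_force: [0.4, -1.0, -1.0]
width: 1.002
grasp_force: 0.0
```

>>> {"op": "step_arm", "data": {
  "motion": [
    [0,0,0.06,0],
    [0,0,0.09,0],
    [0,0,0.08,0],
    [0,0,0.04,0],
    [0,0,0,0],
    [0,0,0,0],
    [0,0,0,0]
  ]
}}

```text
t: 10.75
tcp_pos: [411.4, 345.0, 126.9]
ee_rot: [0.792, 0.611, 0.001, 0.0]
wrist_force: [0.7, 0.4, 0.6]
width: 0.998
grasp_force: 0.0
```

```bash
cat > bot.py <<'E'
import sys,json
from h import *
def fitb(n,prof,x0,z=0,hx=60,up=90,dn=90,S=None):
    c=json.load(open(f"{n}.json")); im=cv2.imread(f"pics/{n}.png"); hsv=cv2.cvtColor(im,cv2.COLOR_BGR2HSV)
    m=cv2.GaussianBlur(((hsv[...,2]>125)&(hsv[...,1]<70)).astype(float),(0,0),1)
    x0=np.array(x0,float); p=proj([*x0,z+50],c)[0].astype(int); sl=np.s_[max(0,p[1]-up):p[1]+dn,p[0]-hx:p[0]+hx]
    f=lambda q:(((m-cv2.GaussianBlur(bottle_mask(*q,z,prof,c)/255.,(0,0),1))[sl])**2).sum()
    r=minimize(f,x0,method="Nelder-Mead",options=dict(initial_simplex=[x0,x0+[4,0],x0+[0,4]]))
    M=m[sl]>.5; return p,r.x,r.fun,M.sum()
E
python3 st.py w7 410.3 344.7; python3 -c "
from bot import *
print(fitb('w7',LG,(410.3,344.7)))"
```

```text
10.75 [411.4 345.  126.9] yaw -0.2563 [0.7 0.4 0.6] 0.998 0.0
10.8 [411.8 345.4 127.5] yaw -0.2563 [-0.4 -0.2  0.4] 0.997 0.0
tool units to target: [-0.0026 -0.0033]
(array([315, 204]), array([410.32971821, 344.87938467]), np.float64(51.91467040310877), np.int64(5683))
```

>>> {"op": "step_arm", "data": {
  "motion": [
    [-0.003,-0.003,0.02,0],
    [0,0,0.05,0],
    [0,0,0.05,0],
    [0,0,0.033,0],
    [0,0,0,0],
    [0,0,0,0],
    [0,0,0,0]
  ]
}}

```text
t: 11.38
tcp_pos: [409.7, 344.4, 65.2]
ee_rot: [0.792, 0.611, 0.001, 0.0]
wrist_force: [0.4, 0.3, 0.0]
width: 1.0
grasp_force: 0.0
```

>>> {"op": "step_arm", "data": {
  "motion": [
    [0,0,0,0],
    [0,0,0,0],
    [0,0,0,0],
    [0,0,0,0],
    [0,0,0,0],
    [0,0,0,0],
    [0,0,0,0]
  ],
  "gripper": 1,
  "force": 50
}}

```text
t: 11.97
tcp_pos: [409.7, 344.3, 65.0]
ee_rot: [0.792, 0.611, 0.001, 0.0]
wrist_force: [0.5, -0.2, 5.5]
width: 0.498
grasp_force: 50.5
```

>>> {"op": "step_arm", "data": {
  "motion": [
    [0,0,-0.04,0],
    [0,0,-0.085,0],
    [0,0,-0.1,0],
    [0,0,-0.1,0],
    [0,0,-0.1,0],
    [0,0,0,0]
  ]
}}

```text
t: 12.47
tcp_pos: [411.6, 345.8, 242.5]
ee_rot: [0.792, 0.611, 0.007, 0.001]
wrist_force: [1.6, 1.0, -1.2]
width: 0.496
grasp_force: 51.6
```

>>> {"op": "step_arm", "data": {
  "motion": [
    [-0.04,0.035,0,0],
    [-0.0675,0.0589,0,0],
    [-0.0675,0.0589,0,0],
    [-0.0675,0.0589,0,0],
    [-0.0675,0.0589,0,0],
    [-0.0675,0.0589,0,0],
    [-0.0675,0.0589,0,0],
    [-0.0675,0.0589,0,0],
    [-0.0675,0.0589,0,0],
    [-0.0675,0.0589,0,0],
    [-0.0675,0.0589,0,0],
    [-0.026,0.023,0,0]
  ]
}}

```text
t: 13.47
tcp_pos: [585.0, -13.0, 231.2]
ee_rot: [0.793, 0.609, -0.002, 0.0]
wrist_force: [-0.3, 0.2, -1.8]
width: 0.503
grasp_force: 51.5
```

>>> {"op": "step_arm", "data": {
  "motion": [
    [0,0,0,0],
    [0,0,0,0],
    [0,0,0,0],
    [0,0,0,0]
  ]
}}

```text
t: 13.8
tcp_pos: [583.5, -7.0, 233.4]
ee_rot: [0.791, 0.612, -0.0, -0.001]
wrist_force: [0.2, -0.1, -2.4]
width: 0.5
grasp_force: 51.5
```

```bash
python3 st.py w8 584.9 -7.9; python3 - <<'E'
from car import *; from bench import arm
c=json.load(open("w8.json")); im=cv2.imread("pics/w8.png"); g=grad(im)
for w in("i","o"): print(w,*fit(g,c,w,(596.7,36.2,-.255)))
# small bottle home check: cap fit in wrist & scene
hsv=cv2.cvtColor(im,cv2.COLOR_BGR2HSV); m=((hsv[...,2]>200)&(hsv[...,1]<60)).astype(np.uint8)
p=proj([609.2,84.5,115],c)[0]; print("cap expected",p,proj([609.2,84.5,135],c)[0])
x,y=p.astype(int); sl=m[y-35:y+35,x-35:x+35]; n,l,st_,ce=cv2.connectedComponentsWithStats(sl)
k=[(st_[i].tolist(),(ce[i]+[x-35,y-35]).round(1).tolist()) for i in range(1,n) if st_[i][4]>60]; print(k)
E
```

```text
13.8 [583.5  -7.  233.4] yaw -0.2543 [ 0.2 -0.1 -2.4] 0.5 51.52346849441528
13.85 [583.6  -7.  233.7] yaw -0.254 [-0.  -0.2 -2. ] 0.496 51.52311444282532
tool units to target: [-0.0015  0.0037]
i [ 5.96938e+02  3.60040e+01 -2.55000e-01] -119.2
o [ 5.98102e+02  4.02260e+01 -2.56000e-01] -65.0
cap expected [319.16190297  80.55995442] [319.40561928  77.96136138]
[([14, 13, 43, 44, 1365], [319.3, 79.9])]
```

>>> {"op": "step_arm", "data": {
  "motion": [
    [-0.0015,0.0037,0,0],
    [0,0,0.06,0],
    [0,0,0.07,0],
    [0,0,0.04,0],
    [0,0,0,0],
    [0,0,0,0],
    [0,0,0,0],
    [0,0,0,0]
  ]
}}

```text
t: 14.52
tcp_pos: [586.7, -9.3, 168.1]
ee_rot: [0.791, 0.611, 0.001, 0.001]
wrist_force: [0.1, 0.2, -1.6]
width: 0.5
grasp_force: 51.6
```

>>> {"op": "step_arm", "data": {
  "motion": [
    [0.002,-0.003,0,0],
    [0,0,0.02,0],
    [0,0,0.015,0],
    [0,0,0.015,0],
    [0,0,0.01,0],
    [0,0,0,0],
    [0,0,0,0]
  ]
}}

```text
t: 15.1
tcp_pos: [583.9, -8.3, 140.8]
ee_rot: [0.792, 0.611, -0.001, -0.001]
wrist_force: [-0.0, -0.4, -1.6]
width: 0.5
grasp_force: 51.6
```

>>> {"op": "step_arm", "data": {
  "motion": [
    [0,0,0.02,0],
    [0,0,0.025,0],
    [0,0,0.025,0],
    [0,0,0.02,0],
    [0,0,0.015,0],
    [0,0,0.006,0],
    [0,0,0,0],
    [0,0,0,0]
  ]
}}

```text
t: 15.77
tcp_pos: [584.4, -8.3, 97.2]
ee_rot: [0.792, 0.611, -0.0, -0.0]
wrist_force: [-0.4, -0.3, -1.3]
width: 0.495
grasp_force: 51.6
```

>>> {"op": "step_arm", "data": {
  "motion": [
    [0,0,0.01,0],
    [0,0,0.008,0],
    [0,0,0.005,0],
    [0,0,0,0],
    [0,0,0,0],
    [0,0,0,0]
  ]
}}

```text
t: 16.27
tcp_pos: [584.4, -8.4, 88.1]
ee_rot: [0.792, 0.611, -0.0, -0.0]
wrist_force: [0.3, -0.5, -1.8]
width: 0.494
grasp_force: 51.6
```

>>> {"op": "step_arm", "data": {
  "motion": [
    [0,0,0.003,0],
    [0,0,0,0],
    [0,0,0,0],
    [0,0,0,0]
  ]
}}

```text
t: 16.6
tcp_pos: [584.6, -8.3, 87.9]
ee_rot: [0.792, 0.611, 0.0, 0.0]
wrist_force: [-1.0, 0.6, 4.4]
width: 0.499
grasp_force: 52.2
```

>>> {"op": "step_arm", "data": {
  "motion": [
    [0,0,0,0],
    [0,0,0,0],
    [0,0,0,0],
    [0,0,0,0],
    [0,0,-0.02,0],
    [0,0,-0.05,0],
    [0,0,-0.1,0],
    [0,0,-0.1,0],
    [0,0,-0.1,0],
    [0,0,0,0]
  ],
  "gripper": 0.2
}}

```text
t: 17.43
tcp_pos: [588.4, -8.8, 246.1]
ee_rot: [0.792, 0.611, 0.006, 0.006]
wrist_force: [1.1, -0.7, 1.2]
width: 0.8
grasp_force: 0.0
```

>>> {"op": "step_arm", "data": {
  "motion": [
    [-0.06,0.002,0,0],
    [-0.09,0.002,-0.006,0],
    [-0.095,0.002,-0.006,0],
    [-0.095,0.002,-0.006,0],
    [-0.095,0.002,-0.006,0],
    [-0.095,0.002,-0.006,0],
    [-0.095,0.002,-0.006,0],
    [-0.095,0.002,-0.006,0],
    [-0.095,0.002,-0.006,0],
    [-0.095,0.002,-0.006,0],
    [-0.095,0.002,-0.006,0],
    [-0.08,0.002,0,0]
  ],
  "gripper": 0.6
}}

```text
t: 18.43
tcp_pos: [482.9, -433.4, 259.8]
ee_rot: [0.792, 0.611, -0.0, 0.001]
wrist_force: [0.1, 0.0, 0.2]
width: 0.401
grasp_force: 0.0
```

>>> {"op": "step_arm", "data": {
  "motion": [
    [0,0,0,0.19],
    [0,0,0,0.19],
    [0,0,0,0.19],
    [0,0,0,0.19],
    [0,0,0,0],
    [0,0,0,0],
    [0,0,0,0]
  ]
}}

```text
t: 19.02
tcp_pos: [483.9, -430.6, 259.1]
ee_rot: [0.892, 0.452, 0.0, 0.0]
wrist_force: [0.1, 0.8, -0.5]
width: 0.399
grasp_force: 0.0
```

```bash
python3 st.py w9; python3 - <<'E'
import cv2,numpy as np
im=cv2.imread("pics/w9.png"); im=cv2.resize(im,(800,500),interpolation=cv2.INTER_CUBIC)
for x in range(0,640,20): cv2.line(im,(int((x+.5)*1.25),0),(int((x+.5)*1.25),10 if x%100 else 25),(0,255,255),1)
for y in range(0,400,20): cv2.line(im,(0,int((y+.5)*1.25)),(10 if y%100 else 25,int((y+.5)*1.25)),(0,255,255),1)
cv2.imwrite("pics/w9g.png",im)
E
```

```text
19.0167 [ 483.9 -430.6  259.1] yaw -0.6338 [ 0.1  0.8 -0.5] 0.399 0.0
19.0667 [ 484.  -430.6  259.1] yaw -0.6342 [0.5 1.1 0.2] 0.398 0.0
```

View pics/w9g.png

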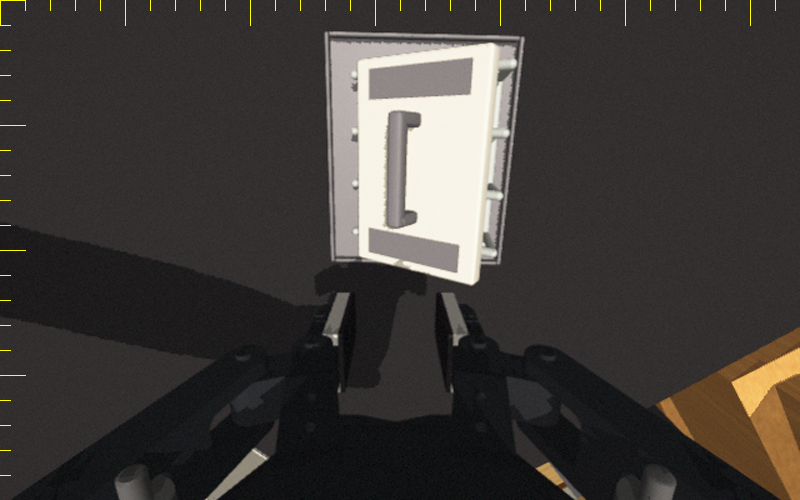

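```bash
python3 - <<'E'
from h import *; import json
c=json.load(open("w9.json"))
o=np.array([[370,67],[472,58],[472,97],[369,100],[370,229],[459,244],[457,272],[369,258],[359,60],[359,256]])/1.25-.5
def pts(p):
    a,b=p[4:6]; P=[]
    for y in(75,-75): P+=[[-a/2,y+b/2,16],[a/2,y+b/2,16],[a/2,y-b/2,16],[-a/2,y-b/2,16]]
    return np.array(P+[[-65,95,16],[-65,-95,16]])
f=lambda p:(proj(lidpts(p,pts(p)),c)-o).ravel()
r=least_squares(f,[510,-390,60,-.63,90,30],loss="soft_l1"); print(r.x.round(2),f(r.x).round(1).tolist())
x=r.x; print("grip",lidpts(x,[[0,0,41]]),"low edge",lidpts(x,[[-65,0,0]]),"high",lidpts(x,[[65,0,16]]))
print("bar ends top px*1.25",proj(lidpts(x,[[-7,48,48],[7,48,48],[-7,-48,48],[7,-48,48]]),c)*1.25)
print("face right corners*1.25",proj(lidpts(x,[[65,95,16],[65,-95,16]]),c)*1.25)
E
```

```text
[ 529.33 -410.67   51.93   -0.66  101.03   27.76] [0.2, 0.8, 1.1, -1.0, -1.3, -1.1, 0.9, 0.4, -0.4, -1.3, 0.0, 0.7, -0.2, 2.0, 0.3, -4.0, -0.7, 1.7, -0.1, -0.1]
grip [[ 510.72153726 -396.28342683   85.51486549]] low edge [[ 487.2026556  -378.10016548   14.64716331]] high [[ 564.18943603 -437.62130979  102.31853274]]
bar ends top px*1.25 [[386.42615108 111.22951931]
 [400.67328357 110.87647283]
 [384.48937551 226.22895201]
 [397.47762084 228.68976741]]
face right corners*1.25 [[491.76524193  44.93986374]
 [470.56692159 284.01055847]]
```

Wrist view: the lid on the rack has its face spanning (287,48) to (390,227), with pads at (336,64) and (331,200). The handle bar runs from (316,90) to (313,181). The fitted grip point is at (511,-396,85.5) with yaw -0.66, and the low edge at 15 mm is plausible.

>>> {"op": "step_arm", "data": {
  "motion": [
    [0.055,0.0015,0,0],
    [0.0537,0.0015,0,0.048],
    [0,0,0.07,0],
    [0,0,0.09,0],
    [0,0,0.09,0],
    [0,0,0.08,0],
    [0,0,0.042,0],
    [0,0,0,0],
    [0,0,0,0],
    [0,0,0,0],
    [0,0,0,0]
  ]
}}

```text
t: 19.98
tcp_pos: [512.0, -397.7, 113.3]
ee_rot: [0.898, 0.44, 0.001, 0.002]
wrist_force: [-0.0, -0.4, 1.0]
width: 0.398
grasp_force: 0.0
```

```bash
python3 st.py w10 510.7 -396.3
```

```text
19.9833 [ 512.  -397.7  113.3] yaw -0.6597 [-0.  -0.4  1. ] 0.398 0.0
20.0333 [ 512.  -397.7  113.3] yaw -0.6598 [ 0.5  0.5 -0.2] 0.399 0.0
tool units to target: [ 0.0007 -0.0047]
```

>>> {"op": "step_arm", "data": {
  "motion": [
    [0.001,-0.004,0,0],
    [0,0,0.035,0],
    [0,0,0.03,0],
    [0,0,0.015,0],
    [0,0,0.008,0],
    [0,0,0,0],
    [0,0,0,0],
    [0,0,0,0]
  ]
}}

```text
t: 20.7
tcp_pos: [509.2, -394.7, 76.5]
ee_rot: [0.898, 0.44, -0.0, -0.0]
wrist_force: [-3.0, 2.8, 6.5]
width: 0.397
grasp_force: 3.7
```

>>> {"op": "step_arm", "data": {
  "motion": [
    [0,0,-0.004,0],
    [0,0,0,0],
    [0,0,0,0],
    [0,0,0,0],
    [0,0,0,0],
    [0,0,0,0]
  ],
  "gripper": 1,
  "force": 40
}}

```text
t: 21.2
tcp_pos: [510.5, -395.8, 77.2]
ee_rot: [0.898, 0.44, 0.001, 0.001]
wrist_force: [3.6, -1.7, 3.2]
width: 0.198
grasp_force: 39.2
```

>>> {"op": "step_arm", "data": {
  "motion": [
    [0,0,-0.01,0],
    [0,0,-0.015,0],
    [0,0,-0.025,0],
    [0,0,-0.04,0],
    [0,0,-0.05,0],
    [0,0,-0.05,0],
    [0,0,0,0],
    [0,0,0,0],
    [0,0,0,0]
  ]
}}

```text
t: 21.95
tcp_pos: [508.9, -394.4, 151.2]
ee_rot: [0.898, 0.44, -0.001, -0.001]
wrist_force: [0.2, -0.0, -2.1]
width: 0.196
grasp_force: 39.1
```

```bash
python3 st.py w11; cp pics/w9.png /dev/null; python3 - <<'E'
from h import *; import json
c=json.load(open("w11.json")); im=cv2.imread("pics/w11.png")
hsv=cv2.cvtColor(im,cv2.COLOR_BGR2HSV); m=((hsv[...,2]>190)&(hsv[...,1]<60)).astype(np.uint8)
n,l,s,ce=cv2.connectedComponentsWithStats(m)
for i in range(1,n):
    if s[i][4]>300: print(s[i],ce[i])
E
```

```text
21.95 [ 508.9 -394.4  151.2] yaw -0.6601 [ 0.2 -0.  -2.1] 0.196 39.127758890390396
22.0 [ 508.6 -394.2  150.4] yaw -0.66 [-0.2 -0.5 -2.3] 0.197 39.128281474113464
[  251    39   263   266 34627] [396.61007306 163.2199151 ]
```

>>> {"op": "step_arm", "data": {
  "motion": [
    [0.015,-0.035,0,0],
    [0.03,-0.07,0,0],
    [0.03,-0.07,0,0],
    [0.03,-0.07,0,0],
    [0.03,-0.07,0,0],
    [0.03,-0.07,0,0],
    [0.03,-0.07,0,0],
    [0.022,-0.058,0.02,0],
    [0,0,0.06,0],
    [0,0,0.06,0],
    [0,0,0.05,0],
    [0,0,0,0]
  ]
}}

```text
t: 23.0
tcp_pos: [396.1, -197.2, 70.1]
ee_rot: [0.898, 0.44, -0.003, -0.006]
wrist_force: [-1.6, 0.4, -3.2]
width: 0.201
grasp_force: 39.8
```

>>> {"op": "step_arm", "data": {
  "motion": [
    [0,0,0,0],
    [0,0,0,0],
    [0,0,0,0]
  ],
  "force": 20
}}

```text
t: 23.25
tcp_pos: [401.6, -201.4, 77.9]
ee_rot: [0.898, 0.44, 0.001, 0.001]
wrist_force: [-0.4, 0.2, -1.0]
width: 0.197
grasp_force: 39.9
```

>>> {"op": "step_arm", "data": {
  "motion": [
    [0,0,0.015,0],
    [0,0,0.015,0],
    [0,0,0.01,0],
    [0,0,0.01,0],
    [0,0,0,0],
    [0,0,0,0]
  ],
  "gripper": 0.99,
  "force": 20
}}

```text
t: 23.75
tcp_pos: [400.3, -200.4, 56.0]
ee_rot: [0.898, 0.44, -0.0, -0.001]
wrist_force: [0.6, 0.1, -2.4]
width: 0.197
grasp_force: 39.8
```

>>> {"op": "step_arm", "data": {
  "motion": [
    [0,0,0.01,0],
    [0,0,0.01,0],
    [0,0,0.01,0],
    [0,0,0,0],
    [0,0,0,0]
  ]
}}

```text
t: 24.17
tcp_pos: [405.1, -204.0, 48.4]
ee_rot: [0.898, 0.44, 0.003, 0.005]
wrist_force: [3.9, -2.7, 5.7]
width: 0.198
grasp_force: 27.4
```

>>> {"op": "step_arm", "data": {
  "motion": [
    [0,0.01,0.01,0],
    [0,0.01,0.01,0],
    [0,0.01,0.01,0],
    [0,0,0,0],
    [0,0,0,0]
  ]
}}

```text
t: 24.58
tcp_pos: [408.7, -206.9, 30.7]
ee_rot: [0.898, 0.44, -0.001, -0.002]
wrist_force: [-0.2, 0.4, -2.3]
width: 0.16
grasp_force: 20.3
```

>>> {"op": "step_arm", "data": {
  "motion": [
    [0,0,0.006,0],
    [0,0,0.006,0],
    [0,0,0,0],
    [0,0,0,0],
    [0,0,0,0]
  ]
}}

```text
t: 25.0
tcp_pos: [410.1, -207.9, 27.6]
ee_rot: [0.898, 0.44, -0.0, -0.0]
wrist_force: [-0.0, -0.6, -2.2]
width: 0.161
grasp_force: 20.3
```

>>> {"op": "step_arm", "data": {
  "motion": [
    [0,0,0.008,0],
    [0,0,0.005,0],
    [0,0,0,0],
    [0,0,0,0],
    [0,0,0,0]
  ]
}}

```text
t: 25.42
tcp_pos: [410.7, -208.4, 23.4]
ee_rot: [0.898, 0.44, 0.0, 0.001]
wrist_force: [-0.4, 0.8, 4.9]
width: 0.157
grasp_force: 21.2
```

>>> {"op": "step_arm", "data": {
  "motion": [
    [0,0,0,0],
    [0,0,0,0],
    [0,0,0,0],
    [0,0,0,0]
  ],
  "gripper": 0.65
}}

```text
t: 25.75
tcp_pos: [410.1, -207.9, 22.1]
ee_rot: [0.898, 0.44, -0.0, -0.0]
wrist_force: [-1.0, -0.2, -0.1]
width: 0.348
grasp_force: 0.0
```

>>> {"op": "step_arm", "data": {
  "motion": [
    [0,0,0,0],
    [0,0,0,0],
    [0,0,0,0],
    [0,0,0,0],
    [0,0,0,0]
  ],
  "gripper": 1,
  "force": 70
}}

```text
t: 26.17
tcp_pos: [410.2, -208.0, 22.5]
ee_rot: [0.898, 0.44, 0.0, -0.0]
wrist_force: [-0.2, -0.5, -0.0]
width: 0.147
grasp_force: 69.0
```

>>> {"op": "step_arm", "data": {
  "motion": [
    [0,0,-0.02,0],
    [0,0,-0.05,0],
    [0,0,-0.09,0],
    [0,0,-0.1,0],
    [0,0,-0.1,0],
    [0,0,-0.1,0],
    [0,0,-0.1,0],
    [0,0,0,0],
    [0,0,0,0],
    [0,0,0,0],
    [0,0,0,0]
  ]
}}

```text
t: 27.08
tcp_pos: [409.3, -207.4, 244.4]
ee_rot: [0.898, 0.44, -0.001, -0.002]
wrist_force: [-0.9, -0.2, -2.2]
width: 0.144
grasp_force: 68.8
```

```bash
python3 st.py w12; python3 - <<'E'
import cv2,numpy as np,json
from h import *
from bench import arm
im=cv2.imread("pics/w12.png"); out=np.zeros((600,800,3),np.uint8)
im=cv2.resize(im,(800,500),interpolation=cv2.INTER_CUBIC)
for x in range(0,640,20): cv2.line(im,(int((x+.5)*1.25),0),(int((x+.5)*1.25),10 if x%100 else 25),(0,0,255),1)
for y in range(0,400,20): cv2.line(im,(0,int((y+.5)*1.25)),(10 if y%100 else 25,int((y+.5)*1.25)),(0,0,255),1)
out[:500]=im
s=arm.get_image("scene")[:,:,::-1]; cv2.imwrite("pics/s12.png",s)
C=arm.camera_params("scene"); t=arm.state()["tcp_pos"]; u,v=proj([*t],C)[0].astype(int); print(u,v)
k=cv2.resize(s[v-35:v+35,u-60:u+60],None,fx=3,fy=3); out[390:600,440:800]=k
k=cv2.resize(s[175:240,300:400],None,fx=3,fy=3); out[405:600,0:300]=k
cv2.imwrite("pics/w12g.png",out)
E
```

```text
27.0833 [ 409.3 -207.4  244.4] yaw -0.66 [-0.9 -0.2 -2.2] 0.144 68.80809903144836
27.1333 [ 409.2 -207.3  244.1] yaw -0.66 [-0.8 -0.3 -2.5] 0.15 68.80865335464478
250 176
```

View pics/w12g.png

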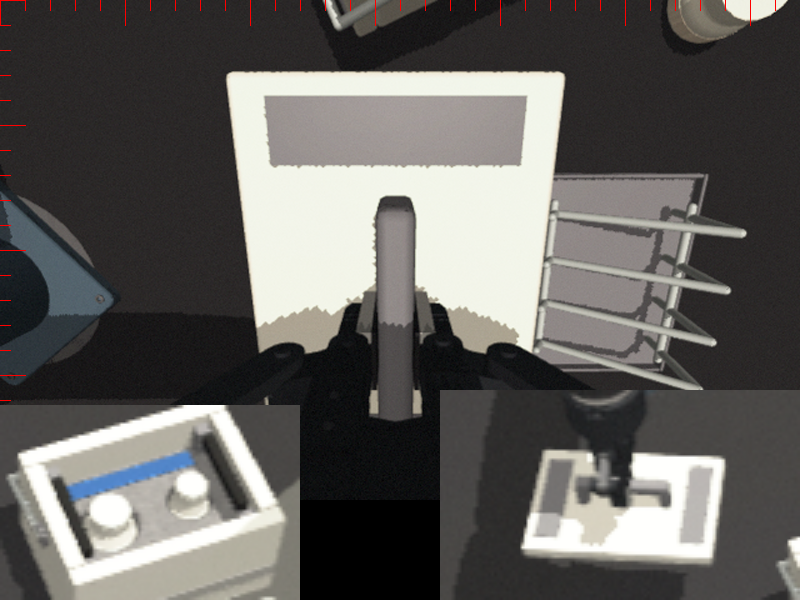

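Both bottles stand in the pockets (inset caps at about (337,217) and (363,207) in the scene view). The lid hangs level in the grip, far edge at y=58 px, pad from (212,77) to (421,132). Now the lid's offset from the TCP.

```bash
python3 - <<'E'
from h import *; import json
c=json.load(open("w12.json"))
o=np.array([[265,96],[527,96],[522,165],[271,165],[228,73],[564,73]])/1.25-.5
a,b=101,27.8
P=np.array([[-a/2,75+b/2,16],[a/2,75+b/2,16],[a/2,75-b/2,16],[-a/2,75-b/2,16],[-65,95,16],[65,95,16]])
f=lambda p:(proj(R.from_euler("ZYX",p[3:]).apply(P)+p[:3],c)-o).ravel()
t=np.array([409.3,-207.4,244.3])
for free in(4,6):
    g=lambda p:f(np.r_[p,np.zeros(6-free)])
    r=least_squares(g,[*(t-[0,0,22]),-.66,0,0][:free]); d=r.x[:3]-t; yw=-.66
    print(r.x.round(3),r.fun.round(1).tolist(),"offset tool x,y,z:",np.dot(d[:2],[-np.sin(yw),np.cos(yw)]).round(1),np.dot(d[:2],[np.cos(yw),np.sin(yw)]).round(1),d[2].round(1))
E
```

```text
[ 408.415 -208.172  219.198   -0.66 ] [0.6, -2.6, -0.4, -2.7, -1.9, 0.7, 1.3, 0.7, -1.2, 2.1, 1.6, 1.9] offset tool x,y,z: -1.2 -0.2 -25.1
[ 4.07956e+02 -2.09069e+02  2.26844e+02 -6.59000e-01  1.00000e-02
 -8.90000e-02] [0.9, -2.8, -0.6, -2.8, -0.3, 0.5, -0.0, 0.7, -0.6, 2.1, 0.6, 2.2] offset tool x,y,z: -2.1 -0.0 -17.5
```

>>> {"op": "step_arm", "data": {
  "motion": [
    [0,0,0,-0.12],
    [0,0,0,-0.18],
    [0,0,0,-0.18],
    [0,0,0,-0.18],
    [0,0,0,-0.15],
    [0,0,0,0],
    [0,0,0,0],
    [0,0,0,0]
  ]
}}

```text
t: 27.85
tcp_pos: [409.8, -207.8, 245.6]
ee_rot: [0.792, 0.611, -0.0, -0.001]
wrist_force: [0.0, -0.5, -2.1]
width: 0.147
grasp_force: 68.7
```

>>> {"op": "step_arm", "data": {
  "motion": [
    [0.03,0.012,0,0],
    [0.055,0.023,0,0],
    [0.075,0.032,0,0],
    [0.08,0.034,0,0],
    [0.08,0.034,0,0],
    [0.08,0.034,0,0],
    [0.08,0.034,0,0],
    [0.08,0.034,0,0],
    [0.07,0.03,0,0],
    [0.05,0.021,0,0],
    [0.03,0.0115,0,0]
  ]
}}

```text
t: 28.77
tcp_pos: [598.9, 39.2, 245.3]
ee_rot: [0.791, 0.612, -0.0, -0.001]
wrist_force: [0.3, -0.5, -2.7]
width: 0.152
grasp_force: 68.7
```

>>> {"op": "step_arm", "data": {
  "motion": [
    [0,0,0,0],
    [0,0,0.03,0],
    [0,0,0.04,0],
    [0,0,0.04,0],
    [0,0,0.02,0],
    [0,0,0,0],
    [0,0,0,0],
    [0,0,0,0],
    [0,0,0,0]
  ]
}}

```text
t: 29.52
tcp_pos: [598.4, 36.3, 196.1]
ee_rot: [0.791, 0.611, 0.001, 0.001]
wrist_force: [0.4, -0.7, -1.3]
width: 0.148
grasp_force: 68.6
```

```bash
python3 st.py w13 596.8 37.4; python3 - <<'E'
from car import *
c=json.load(open("w13.json")); g=grad(cv2.imread("pics/w13.png"))
from bench import arm
t=arm.state()["tcp_pos"]; z=t[2]-22
# lid outer edge (far + sides) and carrier outer rim (far + sides), seen half of the model
def half(p,w,d,zz):
    q=rect(p,w,d,zz); return q
def fitl(w,d,zz,p0,lo):
    def f(p):
        q=rect(p,w,d,zz); k=(q-[p[0],p[1],0])@[-np.sin(p[2]),np.cos(p[2]),0]>lo
        return -samp(g,proj(q[k],c)).mean()
    p0=np.array(p0,float); r=min((minimize(f,p0,method="Nelder-Mead",options=dict(initial_simplex=[p0,p0+[a,0,0],p0+[0,b,0],p0+[0,0,.01*a/3]])) for a in(3,-3) for b in(3,-3)),key=lambda r:r.fun)
    return r.x.round(3),round(r.fun,1)
print("lid",fitl(130,190,z+16,(t[0]-.35,t[1]-1.4,-.255),0),"tcp",t)
print("rim o",fitl(180,240,138,(596.4,36,-.255),20))
E
```

```text
29.5167 [598.4  36.3 196.1] yaw -0.2554 [ 0.4 -0.7 -1.3] 0.148 68.63383412361145
29.5667 [598.5  36.4 196. ] yaw -0.2553 [-0.3 -0.5 -2.5] 0.149 68.63405585289001
tool units to target: [ 0.0014 -0.0047]
lid (array([ 5.97293e+02,  3.68300e+01, -2.55000e-01]), np.float64(-94.7)) tcp [598.46901281  36.3881399  196.03528405]
rim o (array([ 5.9709e+02,  3.4503e+01, -2.5500e-01]), np.float64(-118.7))
```

>>> {"op": "step_arm", "data": {
  "motion": [
    [0,-0.002,0,0],
    [0,0,0.02,0],
    [0,0,0.025,0],
    [0,0,0.02,0],
    [0,0,0.01,0],
    [0,0,0,0],
    [0,0,0,0],
    [0,0,0,0],
    [0,0,0,0]
  ]
}}

```text
t: 30.32
tcp_pos: [597.3, 36.8, 165.1]
ee_rot: [0.791, 0.611, 0.0, 0.0]
wrist_force: [0.4, 0.2, -1.9]
width: 0.147
grasp_force: 68.7
```

```bash
python3 st.py w14 596.8 36.3
```

```text
30.3167 [597.3  36.8 165.1] yaw -0.255 [ 0.4  0.2 -1.9] 0.147 68.69502782821655
30.3667 [597.4  36.8 165.2] yaw -0.255 [ 0.9 -0.2 -1.2] 0.151 68.6951744556427
tool units to target: [-0.0015 -0.0012]
```

Lid underside is about 5 mm above the rim; lower slowly.

>>> {"op": "step_arm", "data": {
  "motion": [
    [-0.0015,-0.001,0.006,0],
    [0,0,0.006,0],
    [0,0,0.006,0],
    [0,0,0.004,0],
    [0,0,0,0],
    [0,0,0,0],
    [0,0,0,0]
  ]
}}

```text
t: 30.95
tcp_pos: [596.5, 36.3, 155.7]
ee_rot: [0.791, 0.611, -0.0, 0.0]
wrist_force: [1.2, 0.3, -2.4]
width: 0.149
grasp_force: 68.7
```

>>> {"op": "step_arm", "data": {
  "motion": [
    [0,0,0.004,0],
    [0,0,0.004,0],
    [0,0,0.003,0],
    [0,0,0,0],
    [0,0,0,0],
    [0,0,0,0]
  ]
}}

```text
t: 31.45
tcp_pos: [596.7, 36.3, 152.4]
ee_rot: [0.791, 0.611, 0.0, 0.0]
wrist_force: [-1.2, -0.1, 4.5]
width: 0.149
grasp_force: 69.6
```

>>> {"op": "step_arm", "data": {
  "motion": [
    [0,0,0,0],
    [0,0,0,0],
    [0,0,0,0],
    [0,0,0,0],
    [0,0,-0.02,0],
    [0,0,-0.05,0],
    [0,0,-0.08,0],
    [0,0,-0.03,0],
    [0,0,0,0],
    [0,0,0,0]
  ],
  "gripper": 0.6
}}

```text
t: 32.28
tcp_pos: [597.3, 36.2, 224.7]
ee_rot: [0.791, 0.611, 0.001, 0.001]
wrist_force: [0.6, 0.4, -0.7]
width: 0.401
grasp_force: 0.0
```

>>> {"op": "step_arm", "data": {
  "motion": [
    [0.06,0,0,0],
    [0.07,0,0,0],
    [0.056,0,0,0],
    [0,0,0,0],
    [0,0,0.06,0],
    [0,0,0.06,0],
    [0,0,0.02,0],
    [0,0,0,0],
    [0,0,0,0],
    [0,0,0,0]
  ],
  "gripper": 1
}}

```text
t: 33.12
tcp_pos: [615.6, 107.9, 168.4]
ee_rot: [0.791, 0.611, 0.001, 0.0]
wrist_force: [0.9, 0.5, 0.7]
width: 0.002
grasp_force: 0.0
```

```bash
python3 st.py w15 615.3 108.5; python3 - <<'E'
from car import *
from bench import arm
C=arm.camera_params("scene"); im=arm.get_image("scene")[:,:,::-1].copy(); g=grad(im)
# relative check in scene: lid top at z=146 vs rim (same camera bias)
def fitr(w,d,z,p0):
    f=lambda p:-samp(g,proj(rect(p,w,d,z),C)).mean()
    p0=np.array(p0,float); r=min((minimize(f,p0,method="Nelder-Mead",options=dict(initial_simplex=[p0,p0+[a,0,0],p0+[0,b,0],p0+[0,0,.01]])) for a in(3,-3) for b in(3,-3)),key=lambda r:r.fun); return r.x.round(2),r.fun
print(fitr(180,240,138,(600.8,35.7,-.255)),fitr(130,190,146,(600.8,35.7,-.255)))
E
```

```text
33.1167 [615.6 107.9 168.4] yaw -0.2554 [0.9 0.5 0.7] 0.002 0.0
33.1667 [616. 108. 169.] yaw -0.2554 [-0.3 -0.3  0.4] -0.002 0.0
tool units to target: [ 0.0007 -0.0021]
(array([ 6.0101e+02,  3.5940e+01, -2.6000e-01]), np.float64(-132.16114807128906)) (array([ 6.0916e+02,  2.5540e+01, -2.6000e-01]), np.float64(-107.48218536376953))
```

>>> {"op": "step_arm", "data": {
  "motion": [
    [0,0,0.025,0],
    [0,0,0.015,0],
    [0,0,0.01,0],
    [0,0,0.006,0],
    [0,0,0.006,0],
    [0,0,0,0],
    [0,0,0,0]
  ]
}}

```text
t: 33.8
tcp_pos: [615.0, 108.4, 143.7]
ee_rot: [0.791, 0.612, 0.0, 0.0]
wrist_force: [-2.6, -0.2, 5.1]
width: 0.0
grasp_force: 2.5
```

>>> {"op": "step_arm", "data": {
  "motion": [
    [0,0,0.004,0],
    [0,0,0.004,0],
    [0,0,0.004,0],
    [0,0,0.004,0],
    [0,0,0,0],
    [0,0,0,0]
  ]
}}

```text
t: 34.3
tcp_pos: [615.2, 108.9, 139.1]
ee_rot: [0.791, 0.612, 0.001, 0.0]
wrist_force: [-4.4, 1.5, 10.8]
width: -0.002
grasp_force: 5.1
```

>>> {"op": "step_arm", "data": {
  "motion": [
    [0,0,0.003,0],
    [0,0,0.003,0],
    [0,0,0.003,0],
    [0,0,0,0],
    [0,0,0,0]
  ]
}}

```text
t: 34.72
tcp_pos: [615.3, 108.9, 138.9]
ee_rot: [0.791, 0.612, 0.002, 0.001]
wrist_force: [-8.3, 0.2, 20.5]
width: 0.002
grasp_force: 9.9
```

>>> {"op": "step_arm", "data": {
  "motion": [
    [0,0,-0.03,0],
    [0,0,-0.08,0],
    [0,0,-0.08,0],
    [-0.07,0,0,0],
    [-0.09,0,0,0],
    [-0.09,0,0,0],
    [-0.08,0,0,0],
    [-0.045,0,0,0],
    [0,0,0,0],
    [0,0,0.05,0],
    [0,0,0.06,0],
    [0,0,0,0]
  ]
}}

```text
t: 35.72
tcp_pos: [574.4, -35.9, 158.7]
ee_rot: [0.791, 0.611, -0.003, -0.004]
wrist_force: [-1.7, -0.0, -1.2]
width: -0.003
grasp_force: 0.0
```

>>> {"op": "step_arm", "data": {
  "motion": [
    [0,0,0.02,0],
    [0,0,0.01,0],
    [0,0,0,0],
    [0,0,0,0],
    [0,0,0,0]
  ]
}}

```text
t: 36.13
tcp_pos: [578.2, -36.8, 153.8]
ee_rot: [0.791, 0.612, 0.001, 0.001]
wrist_force: [-0.3, -0.2, 1.1]
width: 0.001
grasp_force: 0.0
```

>>> {"op": "step_arm", "data": {
  "motion": [
    [0,0,0.006,0],
    [0,0,0.006,0],
    [0,0,0.006,0],
    [0,0,0.005,0],
    [0,0,0.004,0],
    [0,0,0.004,0],
    [0,0,0,0],
    [0,0,0,0]
  ]
}}

```text
t: 36.8
tcp_pos: [577.7, -37.3, 141.7]
ee_rot: [0.791, 0.611, 0.0, 0.001]
wrist_force: [-1.6, -1.0, 5.8]
width: -0.004
grasp_force: 2.8
```

>>> {"op": "step_arm", "data": {
  "motion": [
    [0,0,0.004,0],
    [0,0,0.004,0],
    [0,0,0.004,0],
    [0,0,0.004,0],
    [0,0,0.003,0],
    [0,0,0,0],
    [0,0,0,0]
  ]
}}

```text
t: 37.38
tcp_pos: [577.7, -37.6, 138.0]
ee_rot: [0.791, 0.611, 0.001, 0.002]
wrist_force: [-6.1, -0.3, 16.8]
width: 0.002
grasp_force: 8.8
```

>>> {"op": "step_arm", "data": {
  "motion": [
    [0,0,0.003,0],
    [0,0,0.003,0],
    [0,0,0,0],
    [0,0,0,0]
  ]
}}

```text
t: 37.72
tcp_pos: [577.8, -37.6, 137.9]
ee_rot: [0.791, 0.611, 0.001, 0.003]
wrist_force: [-9.7, -0.3, 25.0]
width: 0.007
grasp_force: 12.5
```

>>> {"op": "step_arm", "data": {
  "motion": [
    [0,0,-0.03,0],
    [0,0,-0.08,0],
    [0,0,-0.08,0],
    [0.07,0,0,0],
    [0.09,0,0,0],
    [0.09,0,0,0],
    [0.08,0,0,0],
    [0.045,0,0,0],
    [0,0,0,0],
    [0,0,0.05,0],
    [0,0,0.07,0],
    [0,0,0,0]
  ]
}}

```text
t: 38.72
tcp_pos: [611.2, 107.6, 151.0]
ee_rot: [0.791, 0.611, -0.005, -0.003]
wrist_force: [-2.0, -0.7, -2.7]
width: -0.0
grasp_force: 0.0
```

>>> {"op": "step_arm", "data": {
  "motion": [
    [0,0,0.02,0],
    [0,0,0.02,0],
    [0,0,0.01,0],
    [0,0,0.006,0],
    [0,0,0.006,0],
    [0,0,0,0],
    [0,0,0,0]
  ]
}}

```text
t: 39.3
tcp_pos: [615.9, 107.8, 138.1]
ee_rot: [0.791, 0.611, 0.001, 0.001]
wrist_force: [-4.7, -1.2, 9.1]
width: -0.005
grasp_force: 4.9
```

>>> {"op": "step_arm", "data": {
  "motion": [
    [0,0,0.004,0],
    [0,0,0.004,0],
    [0,0,0,0],
    [0,0,0,0]
  ]
}}

```text
t: 39.63
tcp_pos: [616.0, 107.8, 138.0]
ee_rot: [0.791, 0.611, 0.002, 0.002]
wrist_force: [-9.2, -1.4, 18.7]
width: -0.002
grasp_force: 9.4
```

>>> {"op": "step_arm", "data": {
  "motion": [
    [0,0,-0.03,0],
    [0,0,-0.09,0],
    [0,0,-0.1,0],
    [0,0,-0.05,0],
    [-0.08,-0.04,0,0],
    [-0.08,-0.08,0,0],
    [-0.08,-0.08,0,0],
    [-0.08,-0.08,0,0],
    [-0.06,-0.08,0,0],
    [0,0,0,0],
    [0,0,0,0],
    [0,0,0,0]
  ]
}}

```text
t: 40.63
tcp_pos: [447.8, 2.8, 239.4]
ee_rot: [0.791, 0.611, 0.001, 0.001]
wrist_force: [-0.1, 0.5, 0.4]
width: 0.002
grasp_force: 0.0
```

```bash
python3 st.py w16; python3 - <<'E'
from car import *
from bench import arm
C={n:arm.camera_params(n) for n in("scene","side")}; C["wrist"]=json.load(open("w16.json"))
I={n:arm.get_image(n)[:,:,::-1].copy() for n in("scene","side")}; I["wrist"]=cv2.imread("pics/w16.png")
for n,p0 in(("scene",(601,35.7,-.256)),("side",(596.9,41.5,-.26)),("wrist",(596.7,36,-.255))):
    g=grad(I[n]); cv2.imwrite(f"pics/f_{n}.png",I[n])
    def fr(parts):
        f=lambda p:-np.mean([samp(g,proj(q,C[n])).mean() for q in parts(p)]); b=np.array(p0,float)
        r=min((minimize(f,b,method="Nelder-Mead",options=dict(initial_simplex=[b,b+[a,0,0],b+[0,d,0],b+[0,0,.01]])) for a in(2,-2) for d in(2,-2)),key=lambda r:r.fun); return r.x.round(2),round(r.fun,1)
    def pads(p,z=138,a=101,b=27.8):
        c,s=np.cos(p[2]),np.sin(p[2]); return [rect((p[0]-y*s,p[1]+y*c,p[2]),a,b,z) for y in(75,-75)]
    print(n,"rim",fr(lambda p:[rect(p,180,240,138)]),"pads",fr(pads),[ (dz,round(fr(lambda p:pads(p,138+dz))[1],1)) for dz in(0,4,8)])
E
```

```text
40.6333 [447.8   2.8 239.4] yaw -0.2556 [-0.1  0.5  0.4] 0.002 0.0
40.6833 [448.2   2.9 239.2] yaw -0.255 [-0.3 -0.6  0.2] 0.001 0.0
scene rim (array([ 6.0073e+02,  3.5850e+01, -2.6000e-01]), np.float64(-139.8)) pads (array([ 5.989e+02,  3.552e+01, -2.600e-01]), np.float64(-111.9)) [(0, np.float64(-111.9)), (4, np.float64(-111.2)), (8, np.float64(-110.4))]
side rim (array([ 5.9698e+02,  4.0470e+01, -2.6000e-01]), np.float64(-131.7)) pads (array([ 5.9697e+02,  3.8640e+01, -2.6000e-01]), np.float64(-99.6)) [(0, np.float64(-99.6)), (4, np.float64(-98.0)), (8, np.float64(-96.4))]
wrist rim (array([ 5.9651e+02,  3.7520e+01, -2.6000e-01]), np.float64(-89.0)) pads (array([ 5.9701e+02,  3.8460e+01, -2.6000e-01]), np.float64(-85.4)) [(0, np.float64(-85.4)), (4, np.float64(-78.2)), (8, np.float64(-60.9))]
```

```bash
python3 -c "
from bench import arm
print(arm.sign_off())"
```

```text
the job is handed in; nothing more can be done
None
```

I handed the job in at about 41 s of the 72 s allowed. The sign-off returned no verdict, but by my last measurements both bottles stand in their pockets, the lid is pressed flush within about 2 mm of the mouth's centre, and the arm is clear.

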